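Hold the food-scrap bin open, then ease its lid shut

ROBOT

A 7-joint arm with a two-finger parallel gripper is mounted at the origin on the work surface. World frame = base frame: x ahead of the robot, y to its left, z up, the work surface at z = 0. Lengths are in mm, angles in rad, forces in N, time in s.
With the tool pointing down it reaches from about 425 to 950 mm from the base axis. Payload 4.7 kg.
Tool frame: the origin (TCP) lies on the centre line of the jaws, within the pads' length; the fingertips stand bot.tcp_to_tips ahead of it and the grasp point (between the pads) lies 6 mm ahead of it (bot.tcp_to_tips is the distance from the TCP to the fingertips, in mm); z points along the fingers, y is the direction in which the jaws open and shut (so a half turn about z gives the same grasp; the last joint's range is limited). The gripper opens to 87 mm and grips with 3 to 60 N. Pads are 19 mm wide; open, the fingers measure 117 mm over their backs; the gripper's body (75 mm by 190 mm) begins 51 mm behind the grasp point.
Start: joints at [-1.149, 0.469, -0.049, 1.532, 0.024, 1.141, -0.082], TCP at [294.052, 607.602, 247.573] pointing down, gripper open.
Joint ranges: [-2.59, 2.59], [-0.33, 1.99], [-1.39, 1.29], [0.1, 2.45], [-1.04, 4.18], [0.21, 1.99], [-2.66, 2.66]. Speed limits (rad/s): [2.57, 2.57, 3.14, 3.14, 3.14, 3.14, 3.14].

INTERFACE

Orientations are given as a unit quaternion [w, x, y, z].
In Python, from bench import bot, camera, spot_in gives the robot as it stands. The module is installed in compiled form; this text tells all that it offers.
- The arm moves only by the tool drive_tool, never from a script. Its arguments are lists of equal length, an entry for each row: "jaw": the closure in counts, from 0 (fully open) to 255 (shut); "delta_pos": the shift along the tool's x, y, z in units of 0.025 m (1.0 is 0.025 m), a list of three; "rotation": the turn, a rotation vector about the tool's x, y, z in units of 0.12 rad (1.0 is 0.12 rad), a list of three. A call has 1 to 12 rows; each row shifts and turns the commanded pose from where the row before left it, along the tool's axes as they then stand; what a row does not reach is not made up. A row lasts 1/10 s, in which the tool goes at most 50 mm and 8.59 degrees, less where a joint would pass 70% of its speed; a pose out of reach is approached as far as the arm can. A call with a number of a shift or a turn outside -1 to 1 is refused whole. A call with a gripper value outside its range is refused whole. The fingers move at their own pace and stop on an object; "newtons" is the grip in N (left out, the last holds). Time passes only in rows, so rows that do not move let the fingers close. It gives the time, the measured TCP pose, the force and the opening at its end, in the units of the state.
- bot.read_state(): the state, without advancing time (a new reading comes with each control period).
- camera(name): name is "scene" or "top" or "wrist"; returns a dict with "image" (384x512x3 uint8, red, green, blue), "fx", "fy", "cx", "cy" (pixels), "camera_from_world" (4x4, takes a point from world to camera coordinates). Camera axes: x right, y up, looking along -z (the intrinsics and any distortion apply to the point x, -y, -z); pixel columns grow to the right and rows downward; lengths in mm; the calibration is good to about 2 mm. The wrist camera is an equidistant fisheye: a pixel r from the principal point sees the ray r / f radians off the axis. A picture is of the moment at which its call begins. There is no depth.
- bot.hand_in(): hands the job in, once; it reports no verdict.
Trained networks look in a picture, given as the dict that the camera call returned (one of the last four; its "shot" number tells which), for a name from the list of things; names that differ only in an ending like _2 or _b are one class to them, and where a whole thing is asked for, a point or a joint stands for the part that bears it (a point fixed in the world has none). Each returns a list of dicts, best first, with "conf" (0 to 1); they miss things now and then, are a little off and sometimes report something else, mostly with a low value. They report only what shows in the picture. A call takes as long as a camera call.
- spot_in(picture, name): "bbox" ([left, top, right, bottom] in pixels, round what is visible of it).
The state is a dict: "clock": time; "qpos": joint angles; "qd": joint speeds; "tau": joint torques, N m; "eef_pos": TCP position; "orientation": TCP orientation; "contact_force": force on the tool from outside, world axes, zero at the start; "wrist_torque": the same for the moment, N m; "grip_width": finger opening in mm.
Only numpy, scipy, OpenCV 4.12 (cv2) and the standard library are available. Lean on these libraries where they do the work, as an engineer would, in place of code of your own. Each camera call takes 0.05 s, during which the arm holds its last target.

TASK

The cook is about to scrape a plate into the food-scrap bin, the small pedal bin with the green lid: press its pedal down with your fingertips until the lid stands wide open, keep it open for a slow count of three, then let the pedal up slowly so that the lid eases fully shut without slamming, and take your hand away. Work the bin by its pedal alone: do not touch its lid, do not shove, tip or lift the bin, keep the grey-lidded bin shut, and leave everything else on the counter where it is.

Things in the scene. Friction and masses are not known exactly. Their poses are not given: they have to be found in the camera images.
- scrap_bin: Food-scrap bin: steel 4-litre pedal bin with a GREEN lid and black base, loose on the counter (about 2.5 kg). Depth 220 (its x), width 190 (its y), rim 195 high, top of the shut lid 212. Origin at the centre of its underside; z up; its front, where the pedal sticks out, faces its own -x. The lid is hinged at the back top edge and swings up and back, away from the pedal.
- scrap_pedal_pad (a point): Where to press: top of the green-lidded bin's pedal, on its rubber tread. The pedal plate is 52 wide and sticks out 75 from the bin's front wall, 50 above the counter when up. This point lies 57 in front of that wall (bin frame x -167, y 0, z 50); it goes down 29 when fully pressed. The wall rises to 195 behind it: keep the gripper and wrist clear of it and of the rising lid.
- scrap_pedal (a joint): Pedal of the food-scrap bin, rad: 0 up (at rest), 0.20 fully down. It pivots 147 behind the pad point. The lid's weight pushes it back up: some 8 to 13 N straight down on the pad point starts it, a third of that holds it fully down. It does not latch: let go and the lid falls shut.
- scrap_lid (a joint): Green lid of the food-scrap bin, rad: 0 shut, 1.25 wide open; a push rod links it to the pedal, 6.25 rad of lid for each rad of pedal. 1.0 or more counts as wide open, below 0.04 as shut. Letting the pad point rise at 10 mm/s shuts the lid gently, at about 0.4 rad/s; let go, it slams at over 5 rad/s.
- scrap_lid_edge (a point): Middle of the free front edge of the green lid, 227 from its hinge line; with the lid shut it lies over the bin's front rim.
- refuse_bin: The other bin, the same in every size but with a GREY lid; to be left shut. Origin and axes as for the food-scrap bin.
- refuse_lid (a joint): Grey lid of the other bin, rad: 0 shut, 1.25 open. Linked to that bin's own pedal in the same way.
- bowl: White china rice bowl, 110 across, 50 high, to be left alone. Origin at the centre of its foot.
- spoon: Steel spoon 170 long lying on the counter between the two pedals, to be left alone. Origin about its middle, on the counter; handle to its -x.
- sauce_bottle: Amber sauce bottle with a red cap, 64 across, 200 high, to be left alone. Origin at the centre of its base.

How it is judged (in metres and radians):
On the way, in this order (a step that is already met when the one before it is completed fails the run):
1. the green lid is held wide open by the pedal for two seconds and more (value of joint scrap_lid above 1 rad and contact force between the fingers and scrap_pedal above 0.5 N), for 2 s.
2. the green lid is shut again (value of joint scrap_lid below 0.04 rad), for 0.3 s.
At the end, for the whole second after the job is handed in: The green lid is shut (below 0.04 rad) and so is the grey one; the food-scrap bin stands upright within 30 mm of where it was, the other bin, the bowl, the spoon and the bottle within 20 mm (value of joint each of scrap_lid, refuse_lid below 0.04 rad and angle between each of scrap_bin, refuse_bin's own z axis and vertical below 0.03 rad and distance of scrap_bin from where it was at the start of the episode below 0.03 m and linear speed of scrap_bin below 0.02 m/s and distance of each of refuse_bin, bowl, spoon, sauce_bottle from where it was at the start of the episode below 0.02 m); the robot touches nothing.
It fails at once if the green lid slams: it closes its last 0.25 rad faster than 2.5 rad/s (value of joint scrap_lid below 0.25 rad and velocity of joint scrap_lid below -2.5 rad/s).
It fails at once if the robot touches the green lid (contact force between any of the fingers, the arm and scrap_lid above 0.5 N).
It fails at once if the food-scrap bin is shoved, tipped or lifted (distance of scrap_bin from where it was at the start of the episode above 0.03 m or angle between scrap_bin's own z axis and vertical above 0.1 rad or height (world z) of scrap_bin above 0.012 m).
It fails at once if the grey-lidded bin is opened or moved (value of joint refuse_lid above 0.15 rad or distance of refuse_bin from where it was at the start of the episode above 0.02 m).
It fails at once if a bowl, spoon or bottle is moved or knocked over (distance of any of bowl, spoon, sauce_bottle from where it was at the start of the episode above 0.02 m or angle between sauce_bottle's own z axis and vertical above 0.2 rad).
It also fails if it takes over 58 s, if anything falls off the work surface, if the arm or the gripper's body presses on something with over 40 N, if the wrist force passes 120 N, or if a joint passes its speed limit or range.

## Working session

There is one attempt and no reset: what is moved stays moved. The work goes in short steps, Python scripts to look and compute and a tool call to move; the robot and the scene stay as the last step left them, time stands still between calls to the robot, and variables do not carry over. Pictures are saved under pics/ and viewed, and the job is handed in when it is done.

Besides the shell and the picture viewer there is one more tool, called after ">>>" as a command line: name --argument value ..., lists and objects as JSON in quotes. drive_tool: Moves the arm, as the interface text tells. Its arguments: {"type":"object","properties":{"jaw":{"type":"array"},"delta_pos":{"type":"array"},"rotation":{"type":"array"},"newtons":{"type":"number"}},"required":["jaw","delta_pos","rotation"]}

```bash
mkdir -p pics
python3 - <<'E'
from bench import bot,camera,spot_in
import cv2,json
s=bot.read_state();print(s);print(bot.tcp_to_tips)
for n in("scene","top","wrist"):
    p=camera(n);cv2.imwrite(f"pics/{n}0.png",p["image"][:,:,::-1])
    print(n,p["fx"],p["fy"],p["cx"],p["cy"],p["camera_from_world"].tolist() if hasattr(p["camera_from_world"],'tolist') else p["camera_from_world"])
    for t in("scrap_bin","scrap_pedal","scrap_pedal_pad","scrap_lid","scrap_lid_edge","refuse_bin","bowl","spoon","sauce_bottle"):
        try:print(t,[(d["bbox"],d["conf"]) for d in spot_in(p,t)][:2])
        except Exception as e:print(t,e)
E
```

```text
{'clock': 0.0, 'qpos': array([-1.14887673,  0.46943342, -0.04860141,  1.5337157 ,  0.02410866,
        1.14097897, -0.08227415]), 'qd': array([-0.0002517 , -0.00208815,  0.00028882, -0.00101986, -0.00018604,
       -0.00046018,  0.00153549]), 'tau': array([ 7.78532503e-04, -5.07961035e+01, -8.01630411e-02, -2.36153877e+01,
       -6.13917061e-02,  3.78206593e-02,  1.62303741e-04]), 'eef_pos': array([293.8445824 , 607.0641711 , 246.49559501]), 'orientation': array([-1.80286121e-04,  2.23472883e-01,  9.74709660e-01, -9.57881581e-04]), 'contact_force': array([-0.21735401, -0.52709036,  0.54828327]), 'wrist_torque': array([ 0.00736077,  0.03330968, -0.02955711]), 'grip_width': 87.13358403324668}
25.0
scene 359.73240002982004 359.73240002982004 255.75657353907704 194.1938015162647 [[0.16573698332166287, 0.9861616439167227, 0.0040576380940360555, -83.92819518289387], [-0.9324236109405907, 0.15536318446713443, 0.32626444898692475, 499.40056693189297], [0.3211190777888247, -0.0578575231037286, 0.9452698265047693, -1617.5628006224008], [0.0, 0.0, 0.0, 1.0]]
scrap_bin [([287.1, 154.1, 371.9, 2
[... 1186 characters left out ...]
, 0.69), ([295.4, 145.4, 371.1, 231.0], 0.16)]
bowl [([104.4, 225.2, 140.4, 255.6], 0.97)]
spoon [([261.5, 210.3, 274.2, 257.5], 0.83)]
sauce_bottle [([386.1, 177.2, 418.1, 199.5], 0.8)]
wrist 297.3186396354542 297.3186396354542 250.12273936215675 191.12012408026268 [[0.4363570611405093, 0.8997733893025767, 0.0006025742898423683, -674.762617815852], [-0.8652314220241064, 0.4197890642415484, -0.2741381547420041, 32.33934277015454], [-0.24691517072663582, 0.11910075334002744, 0.9616901314970832, -389.59634701843964], [0.0, 0.0, 0.0, 1.0]]
scrap_bin []
scrap_pedal []
scrap_pedal_pad []
scrap_lid []
scrap_lid_edge []
refuse_bin [([0.1, 366.0, 14.7, 384.0], 0.59)]
bowl []
spoon []
sauce_bottle []
```

View pics/top0.png

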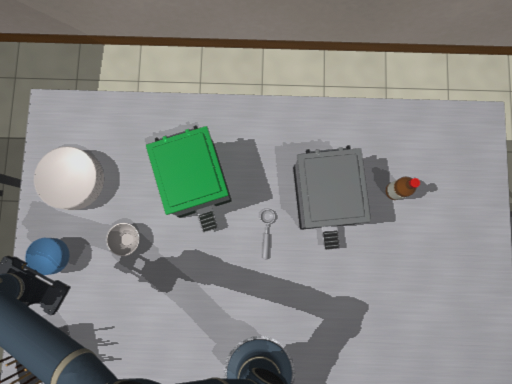

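View pics/scene0.png

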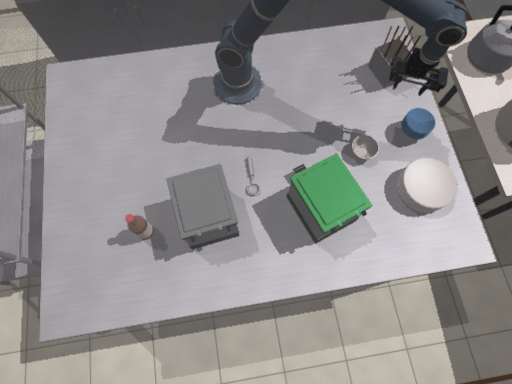

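```bash
cat > h.py <<'E'
import numpy as np,cv2
def ray(p,u,v,z):
    M=np.array(p["camera_from_world"]);R=M[:3,:3];c=-R.T@M[:3,3]
    d=R.T@np.array([(u-p["cx"])/p["fx"],-(v-p["cy"])/p["fy"],-1.])
    return c+d*(z-c[2])/d[2]
def proj(p,X):
    M=np.array(p["camera_from_world"]);q=M[:3,:3]@np.array(X)+M[:3,3]
    return p["cx"]+p["fx"]*q[0]/-q[2],p["cy"]+p["fy"]*(-q[1])/-q[2]
E
python3 - <<'E'
from bench import bot,camera,spot_in
from h import *
for n in("top","scene"):
    p=camera(n);im=p["image"];hsv=cv2.cvtColor(im,cv2.COLOR_RGB2HSV)
    m=((hsv[...,0]>45)&(hsv[...,0]<80)&(hsv[...,1]>150)&(hsv[...,2]>60)).astype(np.uint8)
    m=cv2.morphologyEx(m,cv2.MORPH_OPEN,np.ones((3,3)))
    c=max(cv2.findContours(m,0,2)[0],key=cv2.contourArea)
    W=np.array([ray(p,u,v,212)[:2] for u,v in c[:,0,:]],np.float32)
    r=cv2.minAreaRect(W);print(n,r,cv2.boxPoints(r).tolist())
    if n=="top":
        big=cv2.resize(im[120:270,130:280],None,fx=5,fy=5,interpolation=cv2.INTER_NEAREST)
        cv2.imwrite("pics/z0.png",cv2.resize(big,(600,600))[:,:,::-1])
        print("pad",ray(p,207.5,220.5,50))
        print([ray(p,*uv,z) for uv,z in[((123,240),40),((267,257),5),((267,213),5),((331,239),50)]])
    else: 
        print("pad",ray(p,298.5,170,50))
E
```

```text
top ((634.1260986328125, 234.7254638671875), (227.27239990234375, 192.65977478027344), 19.363502502441406) [[494.97869873046875, 287.9291076660156], [558.8569946289062, 106.16732788085938], [773.2734985351562, 181.52182006835938], [709.3952026367188, 363.2835998535156]]
pad [490.07806478 185.29620631  50.        ]
[array([417.98399951, 464.55021832,  40.        ]), array([374.85635907, -16.05564831,   5.        ]), array([524.13047459, -12.19033866,   5.        ]), array([ 440.64756003, -224.81375562,   50.        ])]Traceback (most recent call last):
  File "<stdin>", line 7, in <module>
ValueError: max() iterable argument is empty
```

View pics/z0.png

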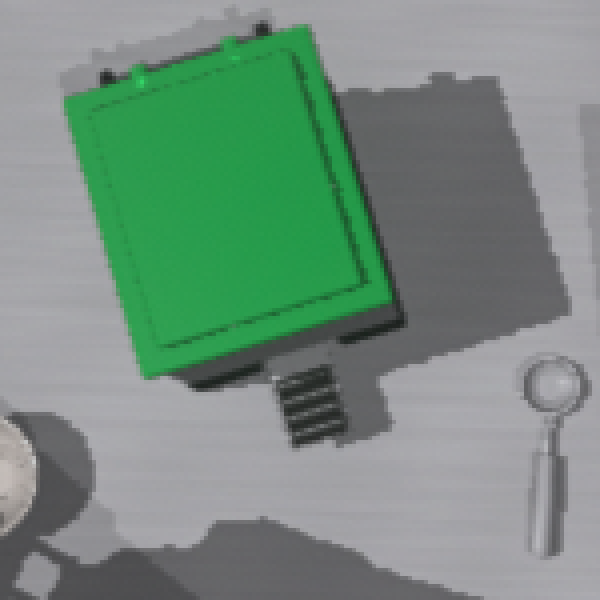

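Run:
```python
from bench import bot,camera,spot_in
from h import *
p=camera("top")
f=lambda u,v,z:ray(p,130+u/4,120+v/4,z)[:2]
fl,fr,br,bl=[f(*c,212) for c in[(145,378),(392,302),(308,27),(65,98)]]
print(fl,fr,br,bl)
for a,b in((fl,bl),(fr,br)):d=b-a;print(np.degrees(np.arctan2(d[1],d[0])),np.hypot(*d))
for a,b in((fr,fl),(br,bl)):d=b-a;print(np.degrees(np.arctan2(d[1],d[0]))-90,np.hypot(*d))
t=[f(*c,50) for c in[(275,378),(330,366),(347,432),(295,446)]];print(t,np.mean(t,0))
for y in(17,18.4,19.4):
    c=np.array([634.1,234.7]);a=np.radians(y);R=np.array([[np.cos(a),-np.sin(a)],[np.sin(a),np.cos(a)]])
    # pad implied by lid front edge mid (bin x ~ -113)
    print(y,(fl+fr)/2+R@np.array([-167+113,0]), c+R@[-167,0])
p=camera("scene");im=p["image"]
cv2.imwrite("pics/s0.png",cv2.resize(im[130:260,270:400],(780,600)) [:,:,::-1])
```

```text
[495.05439244 286.64348158] [556.34383886 107.42840964] [763.609518   178.84036248] [703.65379485 358.86740348]
19.097523417995642 220.74873857023624
19.01103541234706 219.22301147699892
18.88008454683394 189.40548633319258
18.419683154937914 189.74831811895126
[array([509.18272608, 215.28717432]), array([520.46537848, 169.98898101]), array([466.14226679, 153.5571286 ]), array([453.39075536, 196.07763502])] [487.29528168 183.72772974]
17 [474.05865882 181.24787355] [474.39710575 185.87392531]
18.4 [474.45981102 179.99089761] [475.63770606 181.98661083]
19.4 [474.76509212 179.09924449] [476.58181612 179.22909098]
```

View pics/s0.png

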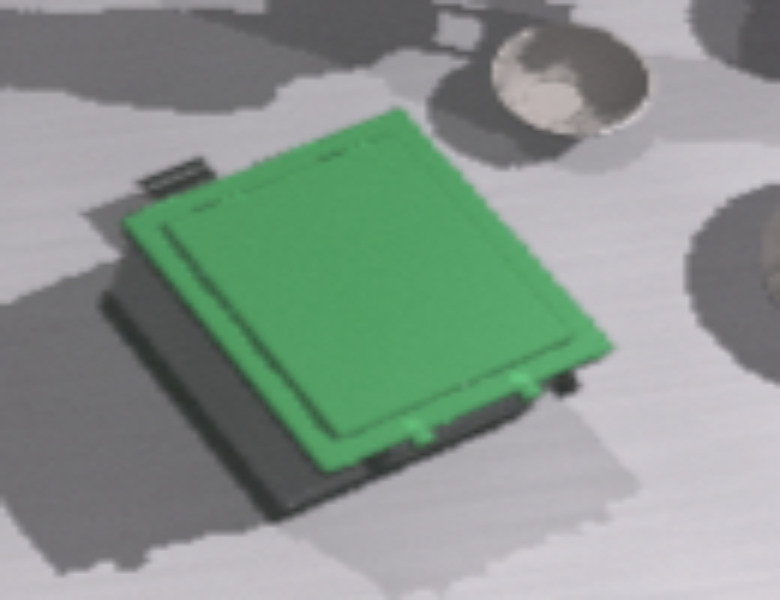

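The top view shows the green lid with corners at about (166,214), (228,196), (207,127) and (146,144). Its tread centre is near (208,221) and the bin yaw is about 18.9°. That puts the pad at about (474.5, 180), and I'll approach over the open counter.

>>> drive_tool --jaw '[235,235,235,235,235,235,235,235,235,235,235,235]' --delta_pos '[[0,0,-0.8],[0,0,-0.8],[0,0,-0.8],[0,0,-0.6],[-0.7,-0.7,0],[-0.7,-0.7,0],[-0.7,-0.7,0],[-0.7,-0.7,0],[-0.7,-0.7,0],[-0.7,-0.7,0],[-0.7,-0.7,0],[-0.7,-0.7,0]]' --rotation '[[0,0,0],[0,0,0],[0,0,0],[0,0,0],[0,0,0],[0,0,0],[0,0,0],[0,0,0],[0,0,0],[0,0,0],[0,0,0],[0,0,0]]' --newtons 5

```text
clock: 2.9
eef_pos: [359.3, 419.5, 322.6]
orientation: [-0.0, 0.223, 0.975, -0.0]
contact_force: [0.1, 0.1, 0.2]
grip_width: 8.0
```

>>> drive_tool --jaw '[235,235,235,235,235,235,235,235,235,235,235,235]' --delta_pos '[[-0.7,-0.7,0],[-0.7,-0.7,0],[-0.7,-0.7,0],[-0.7,-0.7,0],[-0.7,-0.7,0],[-0.7,-0.7,0],[-0.7,-0.7,0],[-0.7,-0.7,0],[-0.7,-0.7,0],[-0.7,-0.7,0],[-0.2,-0.5,0],[0,0,0]]' --rotation '[[0,0,0],[0,0,0],[0,0,0],[0,0,0],[0,0,0],[0,0,0],[0,0,0],[0,0,0],[0,0,0],[0,0,0],[0,0,0],[0,0,0]]'

```text
clock: 4.1
eef_pos: [439.2, 171.7, 322.6]
orientation: [-0.0, 0.225, 0.974, -0.0]
contact_force: [-0.7, 0.3, 0.6]
grip_width: 6.8
```

>>> drive_tool --jaw '[235,235,235,235,235,235,235,235,235,235,235,235]' --delta_pos '[[0,0,0],[0,0,0],[0,0,0],[0,0,0],[0,0,0],[0,0,0],[0,0,0],[0,0,0],[0,0,0],[0,0,0],[0,0,0],[0,0,0]]' --rotation '[[0,0,-0.8],[0,0,-0.8],[0,0,-0.8],[0,0,-0.8],[0,0,-0.8],[0,0,-0.8],[0,0,-0.8],[0,0,-0.9],[0,-0.75,0],[0,-0.75,0],[0,0,0],[0,0,0]]'

```text
clock: 5.3
eef_pos: [438.9, 174.5, 322.9]
orientation: [0.088, -0.164, 0.982, 0.015]
contact_force: [0.2, 0.2, -0.5]
grip_width: 7.0
```

Run:
```python
from bench import bot,camera,spot_in
from h import *
from scipy.spatial.transform import Rotation as Ro
s=bot.read_state();R=Ro.from_quat(np.roll(s["orientation"],-1)).as_matrix();print(s["eef_pos"],s["qpos"]);print(R)
p=camera("wrist");cv2.imwrite("pics/w1.png",p["image"][:,:,::-1])
M=np.array(p["camera_from_world"]);C=M[:3,:3]
def fray(u,v,z):
    x,y=u-p["cx"],v-p["cy"];r=np.hypot(x,y);t=r/p["fx"]
    d=C.T@np.array([np.sin(t)*x/r,-np.sin(t)*y/r,-np.cos(t)]);c=-C.T@M[:3,3]
    return c+d*(z-c[2])/d[2]
for t in("scrap_pedal_pad","spoon"):
    for d in spot_in(p,t)[:2]:
        b=d["bbox"];print(t,b,d["conf"],fray((b[0]+b[2])/2,(b[1]+b[3])/2,50))
```

```text
[438.91076618 174.47163987 322.88632457] [-0.62504881 -0.02607746  0.13841387  2.00097686  0.03658983  0.98948712
  1.39810063]
[[-9.30564172e-01 -3.25085521e-01  1.68433147e-01]
 [-3.19772011e-01  9.45684422e-01  5.85391720e-02]
 [-1.78314840e-01  6.14250174e-04 -9.83973293e-01]]
scrap_pedal_pad [229.9, 144.1, 267.4, 192.0] 0.94 [494.89153465 191.32744529  50.        ]
scrap_pedal_pad [388.6, 153.0, 448.7, 215.0] 0.6 [427.14815434 461.77875974  50.        ]
spoon [108.1, 41.4, 153.1, 150.0] 0.97 [443.43448012   1.32067885  50.        ]
```

View pics/w1.png

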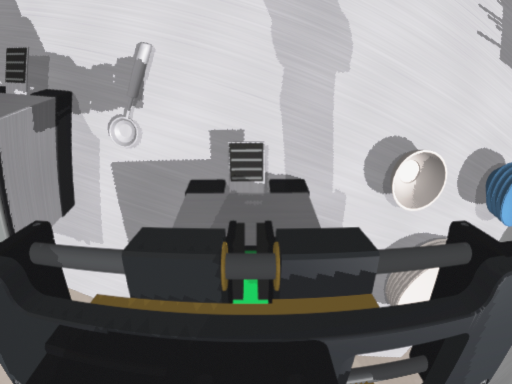

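The tread spans columns 229 to 264 and rows 142 to 182. The spoon is well to the left and the bowl to the right.

Run:
```python
from bench import bot,camera,spot_in
from h import *
p=camera("wrist")
M=np.array(p["camera_from_world"]);C=M[:3,:3]
def fray(u,v,z):
    x,y=u-p["cx"],v-p["cy"];r=np.hypot(x,y);t=r/p["fx"]
    d=C.T@np.array([np.sin(t)*x/r,-np.sin(t)*y/r,-np.cos(t)]);c=-C.T@M[:3,3]
    return c+d*(z-c[2])/d[2]
for q in((246.5,142),(246.5,182),(229,162),(264,162)):print(q,fray(*q,50))
```

```text
(246.5, 142) [460.23276266 175.47890096  50.        ]
(246.5, 182) [517.61818681 194.76704     50.        ]
(229, 162) [496.12687206 161.44122435  50.        ]
(264, 162) [480.18232955 208.26513193  50.        ]
```

>>> drive_tool --jaw '[235,235,235,235,235,235,235,235,235,235,235,235]' --delta_pos '[[0.02,-0.02,0.9],[0.02,-0.02,0.9],[0.02,-0.02,0.9],[0.02,-0.02,0.9],[0.02,-0.02,0.9],[0.02,-0.02,0.9],[0.02,-0.02,0.9],[0.02,-0.02,0.9],[0.02,-0.02,0.8],[0.02,-0.02,0.6],[0.02,-0.02,0.3],[0,0,0]]' --rotation '[[0,0,0],[0,0,0],[0,0,0],[0,0,0],[0,0,0],[0,0,0],[0,0,0],[0,0,0],[0,0,0],[0,0,0],[0,0,0],[0,0,0]]'

```text
clock: 6.7
eef_pos: [473.6, 179.1, 101.6]
orientation: [0.088, -0.163, 0.983, 0.014]
contact_force: [0.3, -0.3, -0.2]
grip_width: 7.1
```

Run:
```python
from bench import bot,camera,spot_in
from h import *
from scipy.spatial.transform import Rotation as Ro
s=bot.read_state();R=Ro.from_quat(np.roll(s["orientation"],-1)).as_matrix();print(s["eef_pos"],s["contact_force"]);print(R)
print("to target",R.T@(np.array([475.8,180.5,84])-s["eef_pos"])/25,"down1mm",R.T@np.array([0,0,-1])/25)
p=camera("top");a=cv2.resize(p["image"][120:270,130:280],(400,400))
p=camera("wrist");b=cv2.resize(p["image"][100:260,170:330],(400,400))
cv2.imwrite("pics/c1.png",np.hstack([a,b])[:,:,::-1])
```

```text
[473.63883715 179.13603564 101.56480588] [ 0.34584122 -0.29932881 -0.16445697]
[[-9.31491411e-01 -3.23001263e-01  1.67313880e-01]
 [-3.17988705e-01  9.46398448e-01  5.66847567e-02]
 [-1.76654845e-01 -4.02559971e-04 -9.84272779e-01]]
to target [0.02624313 0.02399465 0.70909875] down1mm [7.06619378e-03 1.61023988e-05 3.93709112e-02]
```

View pics/c1.png

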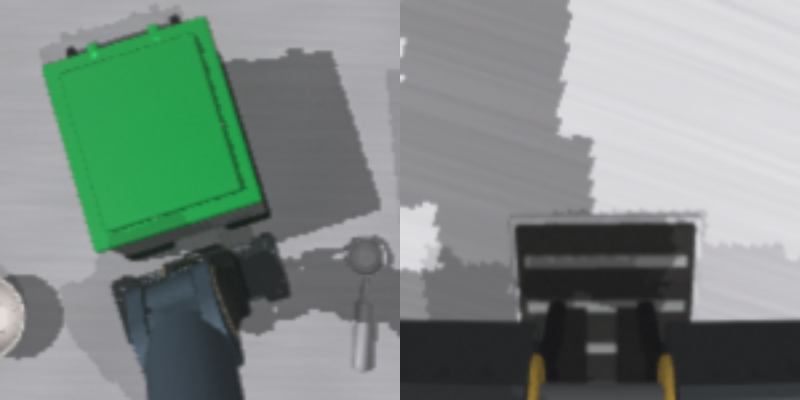

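The fingers are centred over the tread and clear of the wall and lid. Next I lower to just above it and start pressing.

>>> drive_tool --jaw '[235,235,235,235,235,235,235,235,235]' --delta_pos '[[0.02,0.01,0.3],[0.02,0.01,0.3],[0.02,0.01,0.2],[0.014,0,0.08],[0.014,0,0.08],[0.014,0,0.08],[0.014,0,0.08],[0.014,0,0.08],[0,0,0]]' --rotation '[[0,0,0],[0,0,0],[0,0,0],[0,0,0],[0,0,0],[0,0,0],[0,0,0],[0,0,0],[0,0,0]]'

```text
clock: 7.7
eef_pos: [475.7, 180.7, 73.1]
orientation: [0.089, -0.163, 0.982, 0.015]
contact_force: [-3.3, -1.4, 9.5]
grip_width: 7.0
```

>>> drive_tool --jaw '[235,235,235,235,235,235,235,235,235,235]' --delta_pos '[[0.014,0,0.08],[0.014,0,0.08],[0.014,0,0.08],[0.014,0,0.08],[0.014,0,0.08],[0.014,0,0.08],[0.014,0,0.08],[0.014,0,0.08],[0.014,0,0.08],[0,0,0]]' --rotation '[[0,0,0],[0,0,0],[0,0,0],[0,0,0],[0,0,0],[0,0,0],[0,0,0],[0,0,0],[0,0,0],[0,0,0]]'

```text
clock: 8.7
eef_pos: [476.3, 181.0, 54.8]
orientation: [0.089, -0.163, 0.982, 0.015]
contact_force: [-0.7, -0.3, 5.0]
grip_width: 6.8
```

Run:
```python
from bench import bot,camera,spot_in
from h import *
s=bot.read_state();print(s["eef_pos"],s["contact_force"])
p=camera("top");a=cv2.resize(p["image"][100:270,110:280],(400,400))
p=camera("scene");b=cv2.resize(p["image"][120:280,250:410],(400,400))
cv2.imwrite("pics/c2.png",np.hstack([a,b])[:,:,::-1])
```

```text
[476.29154562 181.00555312  54.79401658] [-0.70153564 -0.33121836  4.98578604]
```

View pics/c2.png

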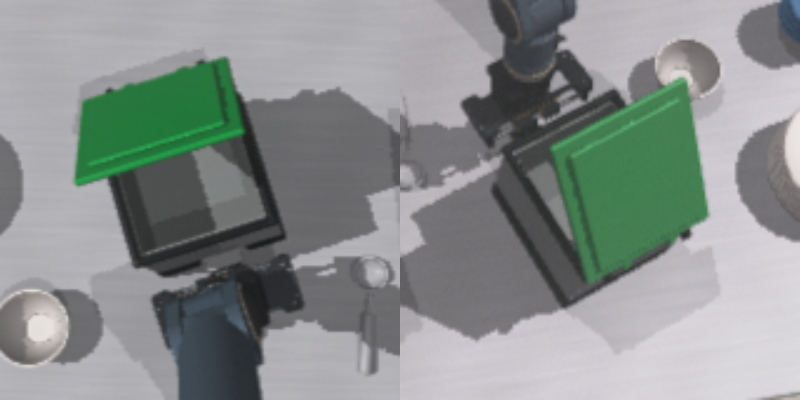

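The lid is opening cleanly and nothing is near it. About 6 to 7 mm of pedal travel remains.

>>> drive_tool --jaw '[235,235,235,235,235,235]' --delta_pos '[[0.01,0,0.06],[0.01,0,0.06],[0.01,0,0.06],[0.01,0,0.06],[0,0,0],[0,0,0]]' --rotation '[[0,0,0],[0,0,0],[0,0,0],[0,0,0],[0,0,0],[0,0,0]]'

```text
clock: 9.4
eef_pos: [476.3, 181.0, 48.4]
orientation: [0.089, -0.163, 0.982, 0.015]
contact_force: [1.5, -0.1, 3.4]
grip_width: 6.9
```

Run:
```python
from bench import bot,camera,spot_in
from h import *
s=bot.read_state();print(s["eef_pos"],s["contact_force"])
p=camera("top");a=cv2.resize(p["image"][100:270,110:280],(400,400))
# predicted free edge
yaw=np.radians(18.9);bx=np.array([np.cos(yaw),np.sin(yaw)]);by=np.array([-bx[1],bx[0]]);o=np.array([477,181])+167*bx
for th in(.8,.9,1,1.1,1.2,1.25):
    for y in(-95,95):
        x=114-227*np.cos(th);P=np.r_[o+bx*x+by*y,200+227*np.sin(th)];u,v=proj(p,P);print(th,y,round((u-110)*400/170),round((v-100)*400/170))
p=camera("scene");b=cv2.resize(p["image"][120:280,250:410],(400,400))
cv2.imwrite("pics/c3.png",np.hstack([a,b])[:,:,::-1])
```

```text
[476.32696404 181.04026973  48.37523418] [ 1.53500653 -0.14936448  3.36048322]
0.8 -95 249 148
0.8 95 84 198
0.9 -95 243 130
0.9 95 76 181
1 -95 237 112
1 95 68 163
1.1 -95 230 92
1.1 95 60 144
1.2 -95 224 72
1.2 95 53 124
1.25 -95 220 62
1.25 95 49 114
```

View pics/c3.png

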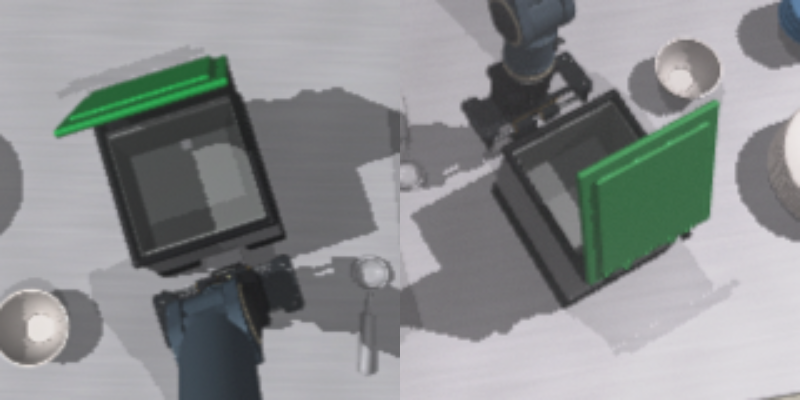

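The lid's free edge is at crop pixels (57,133) to (230,82), which matches an angle of about 1.15 rad. I'll hold it for over three seconds.

>>> drive_tool --jaw '[235,235,235,235,235,235,235,235,235,235,235,235]' --delta_pos '[[0.005,0,0.03],[0,0,0],[0,0,0],[0,0,0],[0,0,0],[0,0,0],[0,0,0],[0,0,0],[0,0,0],[0,0,0],[0,0,0],[0,0,0]]' --rotation '[[0,0,0],[0,0,0],[0,0,0],[0,0,0],[0,0,0],[0,0,0],[0,0,0],[0,0,0],[0,0,0],[0,0,0],[0,0,0],[0,0,0]]'

```text
clock: 10.7
eef_pos: [475.7, 180.9, 47.4]
orientation: [0.089, -0.163, 0.982, 0.015]
contact_force: [1.4, 0.7, 3.3]
grip_width: 6.7
```

>>> drive_tool --jaw '[235,235,235,235,235,235,235,235,235,235,235,235]' --delta_pos '[[0,0,0],[0,0,0],[0,0,0],[0,0,0],[0,0,0],[0,0,0],[0,0,0],[0,0,0],[0,0,0],[0,0,0],[0,0,0],[0,0,0]]' --rotation '[[0,0,0],[0,0,0],[0,0,0],[0,0,0],[0,0,0],[0,0,0],[0,0,0],[0,0,0],[0,0,0],[0,0,0],[0,0,0],[0,0,0]]'

```text
clock: 11.9
eef_pos: [475.8, 180.9, 47.4]
orientation: [0.089, -0.163, 0.982, 0.015]
contact_force: [1.5, 0.3, 3.3]
grip_width: 6.9
```

>>> drive_tool --jaw '[235,235,235,235,235,235,235,235,235,235,235,235]' --delta_pos '[[0,0,0],[0,0,0],[0,0,0],[0,0,0],[0,0,0],[0,0,0],[0,0,0],[0,0,0],[0,0,0],[0,0,0],[0,0,0],[0,0,0]]' --rotation '[[0,0,0],[0,0,0],[0,0,0],[0,0,0],[0,0,0],[0,0,0],[0,0,0],[0,0,0],[0,0,0],[0,0,0],[0,0,0],[0,0,0]]'

```text
clock: 13.1
eef_pos: [475.7, 180.8, 47.4]
orientation: [0.089, -0.163, 0.982, 0.015]
contact_force: [0.5, 0.8, 3.4]
grip_width: 7.2
```

>>> drive_tool --jaw '[235,235,235,235,235,235,235,235,235,235,235,235]' --delta_pos '[[-0.007,0,-0.04],[-0.007,0,-0.04],[-0.007,0,-0.04],[-0.007,0,-0.04],[-0.007,0,-0.04],[-0.007,0,-0.04],[-0.007,0,-0.04],[-0.007,0,-0.04],[-0.007,0,-0.04],[-0.007,0,-0.04],[-0.007,0,-0.04],[-0.007,0,-0.04]]' --rotation '[[0,0,0],[0,0,0],[0,0,0],[0,0,0],[0,0,0],[0,0,0],[0,0,0],[0,0,0],[0,0,0],[0,0,0],[0,0,0],[0,0,0]]'

```text
clock: 14.3
eef_pos: [475.3, 180.5, 59.6]
orientation: [0.088, -0.163, 0.983, 0.015]
contact_force: [-4.8, -1.7, 5.6]
grip_width: 6.6
```

>>> drive_tool --jaw '[235,235,235,235,235,235,235,235,235,235,235,235]' --delta_pos '[[-0.007,0,-0.04],[-0.007,0,-0.04],[-0.007,0,-0.04],[-0.007,0,-0.04],[-0.007,0,-0.04],[-0.007,0,-0.04],[-0.007,0,-0.04],[-0.007,0,-0.04],[-0.007,0,-0.04],[-0.007,0,-0.04],[-0.007,0,-0.04],[-0.007,0,-0.04]]' --rotation '[[0,0,0],[0,0,0],[0,0,0],[0,0,0],[0,0,0],[0,0,0],[0,0,0],[0,0,0],[0,0,0],[0,0,0],[0,0,0],[0,0,0]]'

```text
clock: 15.5
eef_pos: [474.9, 180.4, 71.9]
orientation: [0.088, -0.163, 0.983, 0.015]
contact_force: [-6.1, -2.4, 8.6]
grip_width: 7.0
```

>>> drive_tool --jaw '[235,235,235,235,235,235,235,235,235,235,235,235]' --delta_pos '[[-0.007,0,-0.04],[-0.007,0,-0.04],[-0.007,0,-0.04],[-0.007,0,-0.04],[-0.007,0,-0.04],[-0.007,0,-0.04],[-0.007,0,-0.04],[-0.007,0,-0.04],[-0.007,0,-0.04],[-0.007,0,-0.04],[-0.007,0,-0.04],[-0.007,0,-0.04]]' --rotation '[[0,0,0],[0,0,0],[0,0,0],[0,0,0],[0,0,0],[0,0,0],[0,0,0],[0,0,0],[0,0,0],[0,0,0],[0,0,0],[0,0,0]]'

```text
clock: 16.7
eef_pos: [475.6, 180.7, 84.1]
orientation: [0.089, -0.163, 0.982, 0.015]
contact_force: [-0.1, 0.8, -0.3]
grip_width: 7.0
```

The contact force has dropped to zero, so the pedal is released. I retract back along the approach line.

>>> drive_tool --jaw '[235,235,235,235,235,235,235,235,235,235,235,235]' --delta_pos '[[0,0,-0.2],[0,0,-0.5],[0,0,-0.8],[0,0,-0.8],[0,0,-0.8],[0,0,-0.8],[0,0,-0.8],[0,0,-0.8],[0,0,-0.8],[0,0,-0.8],[0,0,-0.8],[0,0,0]]' --rotation '[[0,0,0],[0,0,0],[0,0,0],[0,0,0],[0,0,0],[0,0,0],[0,0,0],[0,0,0],[0,0,0],[0,0,0],[0,0,0],[0,0,0]]'

```text
clock: 17.9
eef_pos: [443.0, 169.6, 281.9]
orientation: [0.092, -0.163, 0.982, 0.016]
contact_force: [-0.0, 0.1, 0.3]
grip_width: 6.6
```

>>> drive_tool --jaw '[235,235,235,235,235,235]' --delta_pos '[[0,0,0],[0,0,0],[0,0,0],[0,0,0],[0,0,0],[0,0,0]]' --rotation '[[0,0,0],[0,0,0],[0,0,0],[0,0,0],[0,0,0],[0,0,0]]'

```text
clock: 18.5
eef_pos: [442.0, 169.2, 278.0]
orientation: [0.088, -0.163, 0.983, 0.015]
contact_force: [-0.7, -0.1, 0.5]
grip_width: 7.1
```

Run:
```python
from bench import bot,camera,spot_in
from h import *
s=bot.read_state();print(s["clock"],s["eef_pos"],s["contact_force"])
p=camera("top");o=cv2.imread("pics/top0.png")[:,:,::-1]
cv2.imwrite("pics/f.png",np.hstack([cv2.resize(x[100:270,90:430],(400,300)) for x in(o,p["image"])])[:,:,::-1])
im=p["image"];
for n,i in(("before",o),("now",im)):
    hsv=cv2.cvtColor(np.ascontiguousarray(i),cv2.COLOR_RGB2HSV)
    m=((hsv[...,0]>45)&(hsv[...,0]<80)&(hsv[...,1]>150)&(hsv[...,2]>60)).astype(np.uint8)
    c=max(cv2.findContours(m,0,2)[0],key=cv2.contourArea);print(n,cv2.minAreaRect(c))
for t in("bowl","spoon","sauce_bottle","refuse_lid"):print(t,[(d["bbox"],d["conf"]) for d in spot_in(p,t)][:1])
```

```text
18.5 [442.03675085 169.24621366 277.96565016] [-0.72579584 -0.10369147  0.47100064]
before ((186.30276489257812, 168.9948272705078), (74.78693389892578, 65.38658142089844), 73.0724868774414)
now ((186.10499572753906, 168.93594360351562), (74.74771118164062, 65.50119018554688), 72.6459732055664)
bowl [([107.2, 223.5, 139.3, 256.8], 0.73)]
spoon [([259.6, 209.4, 274.4, 257.5], 0.62)]
sauce_bottle [([388.1, 176.7, 419.3, 197.9], 0.81)]
refuse_lid [([297.0, 147.9, 371.2, 230.0], 0.94)]
```

View pics/f.png

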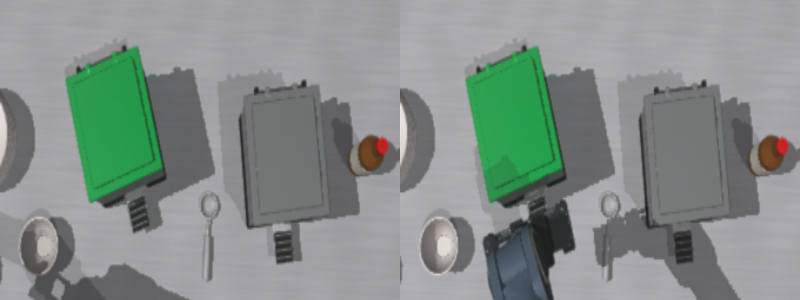

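Before and after match: the lid is shut, the bin has not moved, and everything else is in place. Handing in.

```bash
python3 -c "
from bench import bot
print(bot.hand_in())"
```

```text
the job is handed in; nothing more can be done
None
```

I pressed the green-lidded bin's pedal down about 28 mm with nearly closed fingertips and held it for over 3 s. The top picture put the lid at about 1.15 rad, and contact force stayed around 3.3 N. I then let the pedal up at 10 mm/s until contact was lost, backed the hand away, and handed the job in at 18.5 s.

- **Bins:** the final top view shows both lids shut, with the green lid outline within about 0.2 px and 0.4° of where it started.
- **Other objects:** by eye, the bowl, spoon and bottle look in the same places. The network's boxes for them shifted by up to 3 px (about 9 mm on one edge), which I took as detector scatter.
- **Robot:** contact force was near zero at the end, so the robot was touching nothing.
- **Not measured directly:** lid angle and closing speed. The gentle close is inferred from the slow pedal rise, with force still on the pedal at the last reading before it came fully up.

No checks failed. The hand-in reported no verdict.

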